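Re-rack the router templates in reverse order

ROBOT

A 7-joint arm with a two-finger parallel gripper is mounted at the origin on a cart in front of the work surface, level with it; the furniture and walls round the work are solid. World frame = base frame: x ahead of the robot, y to its left, z up, the work surface at z = 0. Lengths are in m, angles in rad, forces in N, time in s.
With the tool pointing down it reaches from about 0.4 to 0.875 m from the base axis. Payload 19.3 kg.
Tool frame: the origin (TCP) lies on the centre line of the jaws, within the pads' length; the fingertips stand 14 mm ahead of it and the grasp point (between the pads) lies 5 mm behind it (bot.tip_extent is the distance from the TCP to the fingertips, in m); z points along the fingers, y is the line along which they close (so a half turn about z gives the same grasp; the last joint's range is limited). The gripper opens to 85 mm and grips with 20 to 120 N. Pads are 22 mm wide; open, the fingers measure 114 mm over their backs; the gripper's body (76 mm by 85 mm) begins 54 mm behind the grasp point. The pads swing forward as they close: fully open they stand 13 mm farther back than shut.
Start: joints at [1.273, 0.521, -0.036, 1.599, 0.021, 1.021, -0.113], TCP at [0.141, -0.609, 0.245] pointing down, gripper open.
Joint ranges: [-2.91, 2.91], [-0.3, 2.13], [-1.5, 1.42], [0.17, 2.43], [-1.26, 4.41], [0.16, 1.93], [-2.52, 2.52]. Speed limits (rad/s): [1.89, 1.89, 2.39, 2.39, 3.01, 3.01, 3.01].

INTERFACE

Orientations are given as [roll, pitch, yaw] about the fixed x, y, z axes, in that order (R = Rz(yaw) Ry(pitch) Rx(roll)).
In Python, from workcell import monitor, grab_frame, camera_model, bot gives the robot as it stands.
- The arm moves only by the tool move_arm, never from a script. Its argument "moves" is a list of rows, each a list of 4 numbers: the shift along the world's x, y, z in mm, then the turn about the world's z in rad. A call has 1 to 12 rows; each row is the pose to reach, as a shift and turn from the pose commanded when the call began; what a row does not reach only later rows make up. A row lasts 1/8 s, in which the tool goes at most 62.5 mm and 10.7 degrees, less where a joint would pass 70% of its speed; a pose out of reach is approached as far as the arm can. A call with a gripper value outside its range is refused whole. "gripper" is the opening, from 0 (shut) to 1 (fully open), set as the call begins (left out, the last holds). The fingers move at their own pace and stop on an object; "newtons" is the grip in N (left out, the last holds). Time passes only in rows, so rows that repeat a pose let the fingers close. It gives the time, the measured TCP pose, the force, the opening and the grip force at its end, in the units of the state.
- monitor.observe(): the state, without advancing time (a new reading comes with each control period).
- grab_frame(name): name is "side" or "top" or "wrist"; returns the picture (384x512x3 uint8, blue, green, red); there is no depth.
- camera_model(name): a dict with "vfov" (degrees; the focal length in pixels is half the picture's height over the tangent of half this angle, whatever the lens; pixels are square), "cx", "cy" (the principal point, pixels), "k1" (the pictures are not rectified: a ray, as slopes to the right and down, at radius r is drawn at 1 + k1 r^2 times it, then the intrinsics apply), "R" (3x3) and "t" (3): a world point X has camera coordinates R X + t; the wrist camera has in their place "T_tool_cam" (4x4, takes a point from camera to tool coordinates, whose origin is the TCP and whose axes are the flange's). Camera axes: x right, y down, z forward; pixel columns grow to the right and rows downward; lengths in m; the calibration is good to about 2 mm. A picture is of the moment at which its call begins: read the wrist's pose just before it. camera_model takes no time and is no camera call.
- bot.job_done(): hands the job in; it is judged then, once.
The state is a dict: "clock": time; "qpos": joint angles; "qd": joint speeds; "joint_efforts": joint torques, N m; "position": TCP position; "tool_rot": TCP orientation; "force": force on the tool from outside, world axes, zero at the start; "moment": the same for the moment, N m; "grip_width": finger opening in m; "finger_force": force on a finger pad.
Only numpy, scipy, OpenCV 4.12 (cv2) and the standard library are available. Lean on these libraries where they do the work, as an engineer would, in place of code of your own. Each camera call takes 0.05 s, during which the arm holds its last target. There are 200 camera calls.

TASK

Move the four aluminium router templates from their single wooden feet into the empty slotted rack, one in each slot and in reverse order: the template that stands farthest left in the old row goes into the rightmost slot, the next into the slot beside it, and so on, so that the rightmost ends up in the leftmost slot. Push each down its slot until it sits on the bottom, upright, along the slot and centred front to back (within about 1 cm), and leave it there; it does not matter which way round it faces.

Things in the scene. Friction and masses are not known exactly. Their poses are not given: they have to be found in the camera images.
- plate_a: aluminium router template, 60 mm long (the four: 60, 80, 100, 120), 90 mm high, 10 mm thick, upper corners rounded to 10 mm, about 140 g. Origin: centre of its bottom edge; x along its length, y across its thickness, z up. It starts upright in its foot, bottom 7 mm above the foot's underside, faces of neighbours 46 mm apart: open the fingers at most 60 mm there.
- plate_b: aluminium router template, 80 mm long (the four: 60, 80, 100, 120), 90 mm high, 10 mm thick, upper corners rounded to 22 mm, about 185 g. Origin: centre of its bottom edge; x along its length, y across its thickness, z up. It starts upright in its foot, bottom 7 mm above the foot's underside, faces of neighbours 46 mm apart: open the fingers at most 60 mm there.
- plate_c: aluminium router template, 100 mm long (the four: 60, 80, 100, 120), 90 mm high, 10 mm thick, upper corners rounded to 12 mm, about 230 g. Origin: centre of its bottom edge; x along its length, y across its thickness, z up. It starts upright in its foot, bottom 7 mm above the foot's underside, faces of neighbours 46 mm apart: open the fingers at most 60 mm there.
- plate_d: aluminium router template, 120 mm long (the four: 60, 80, 100, 120), 90 mm high, 10 mm thick, upper corners rounded to 30 mm, about 275 g. Origin: centre of its bottom edge; x along its length, y across its thickness, z up. It starts upright in its foot, bottom 7 mm above the foot's underside, faces of neighbours 46 mm apart: open the fingers at most 60 mm there.
- foot_a: fixed wooden foot of the 60 mm plate: 48 mm long, 36 wide, 30 high, with an open slot along x, 13 mm wide, floor 7 mm up. Origin: centre of its underside, on an 8 mm board. y runs along the row to the robot's left (within 0.18 rad of world y). The four feet stand in a row at 56 mm pitch, in an order that varies.
- foot_b: fixed wooden foot of the 80 mm plate: 68 mm long, 36 wide, 30 high, with an open slot along x, 13 mm wide, floor 7 mm up. Origin: centre of its underside, on an 8 mm board. y runs along the row to the robot's left (within 0.18 rad of world y). The four feet stand in a row at 56 mm pitch, in an order that varies.
- foot_c: fixed wooden foot of the 100 mm plate: 88 mm long, 36 wide, 30 high, with an open slot along x, 13 mm wide, floor 7 mm up. Origin: centre of its underside, on an 8 mm board. y runs along the row to the robot's left (within 0.18 rad of world y). The four feet stand in a row at 56 mm pitch, in an order that varies.
- foot_d: fixed wooden foot of the 120 mm plate: 108 mm long, 36 wide, 30 high, with an open slot along x, 13 mm wide, floor 7 mm up. Origin: centre of its underside, on an 8 mm board. y runs along the row to the robot's left (within 0.18 rad of world y). The four feet stand in a row at 56 mm pitch, in an order that varies.
- rack: fixed dark wooden rack, 100 (x) by 210 (y) by 46 mm high, empty. Origin: centre of its underside. y points to the robot's left (within 0.18 rad of world y). Four slots along x, open at both ends, at y = -84, -28, 28, 84 mm: 14 mm wide, floor 12 mm up; above 36 mm they flare to 28 mm at the top. A seated plate's origin is 12 mm above the rack's.

How it is judged:
By the outcome, as a careful person would: the job done as asked, in the order asked, and still so for the second after the job is handed in, with the robot touching nothing.
It also fails if it takes over 120 s, if anything falls off the work surface, if the arm or the gripper's body presses on something with over 40 N, if the wrist force passes 120 N, or if a joint passes its speed limit or range.

## Working session

There is one attempt and no reset: what is moved stays moved. The work goes in short steps, Python scripts to look and compute and a tool call to move; the robot and the scene stay as the last step left them, time stands still between calls to the robot, and variables do not carry over. Pictures are saved under pics/ and viewed, at most 14 in all, crops included, and the job is handed in when it is done.

Besides the shell and the picture viewer there is one more tool, called after "Emit:" as name(argument=value, ...) on one line, values as JSON. move_arm: Moves the arm, as the interface text tells. Its arguments: {"type":"object","properties":{"moves":{"type":"array","items":{"type":"array","items":{"type":"number"}}},"gripper":{"type":"number"},"newtons":{"type":"number"}},"required":["moves"]}

```bash
mkdir -p pics; ls; python3 - <<'E'
from workcell import monitor, grab_frame, camera_model, bot
import cv2
s=monitor.observe();print(s)
for n in("top","side"):
    cv2.imwrite(f"pics/{n}0.png",cv2.resize(grab_frame(n),(800,600),interpolation=cv2.INTER_CUBIC));print(n,camera_model(n))
print(camera_model("wrist"))
E
```

```text
pics
{'clock': 0.0, 'qpos': array([ 1.27280343,  0.52202208, -0.03629625,  1.59999084,  0.0212056 ,
        1.02107595, -0.11277746]), 'qd': array([ 3.69357885e-05, -1.26843969e-03,  7.51557296e-04,  4.12251825e-04,
        8.56334425e-04, -2.36447786e-04,  5.46057094e-04]), 'joint_efforts': array([-3.69215550e-04, -9.27083516e+01,  1.97944455e+00, -3.69922936e+01,
        1.76413829e-02,  8.17720749e-03, -1.75619613e-05]), 'position': array([ 0.14102027, -0.60856671,  0.24472718]), 'tool_rot': array([-3.14048578e+00,  9.83391746e-05,  2.27781129e-01]), 'force': array([ 0.01005309, -0.30565413,  0.35658679]), 'moment': array([ 0.03983997, -0.00704994, -0.01689955]), 'finger_force': 0.0, 'grip_width': 0.08536112387736106}
top {'vfov': 43.76088420609537, 'cx': 256.2802546557439, 'cy': 183.21184980048582, 'k1': 0.0334265162239525, 'R': array([[-0.01430946, -0.99981234, -0.01305844],
       [-0.9864098 ,  0.01625306, -0.16349785],
       [ 0.1636794 ,  0.01054141, -0.98645726]]), 't': array([-0.12265014,  0.5444454 ,  0.95999025])}
side {'vfov': 45.12577259153267, 'cx': 259.8864130706744, 'cy': 198.19301058009356, 'k1': -0.06571639850292375, 'R': array([[ 0.99455238, -0.10423259,  0.00106201],
       [-0.04208648, -0.41085435, -0.91072906],
       [ 0.09536398,  0.90572306, -0.41300296]]), 't': array([-0.54045314, -0.00730125,  1.12660149])}
{'vfov': 66.84053686862677, 'cx': 250.08518556052087, 'cy': 191.9800353767852, 'k1': -0.042738029194633355, 'T_tool_cam': array([[ 8.64281541e-04, -9.64544869e-01, -2.63917504e-01,
         6.63436770e-02],
       [ 9.99999614e-01,  7.92364159e-04,  3.78945779e-04,
        -1.56830397e-03],
       [-1.56391436e-04, -2.63917730e-01,  9.64545182e-01,
        -1.27800007e-01],
       [ 0.00000000e+00,  0.00000000e+00,  0.00000000e+00,
         1.00000000e+00]])}
```

View pics/top0.png

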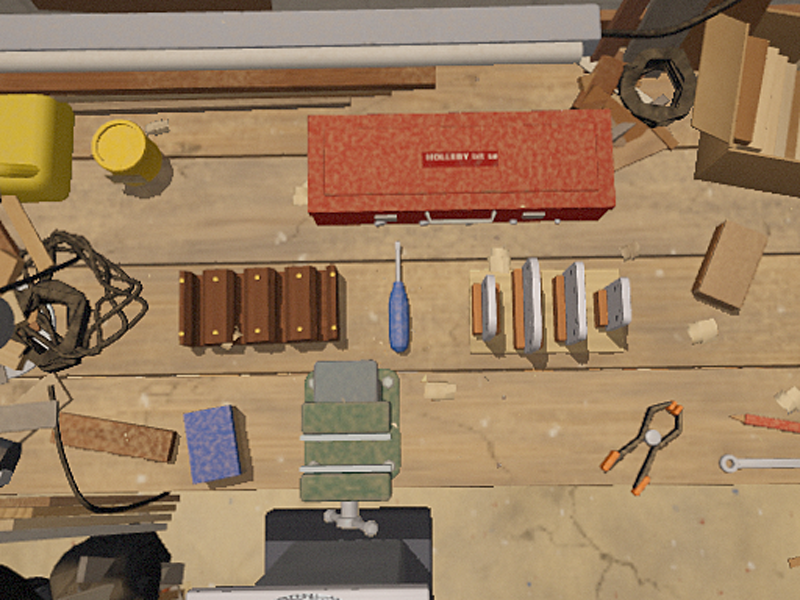

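View pics/side0.png

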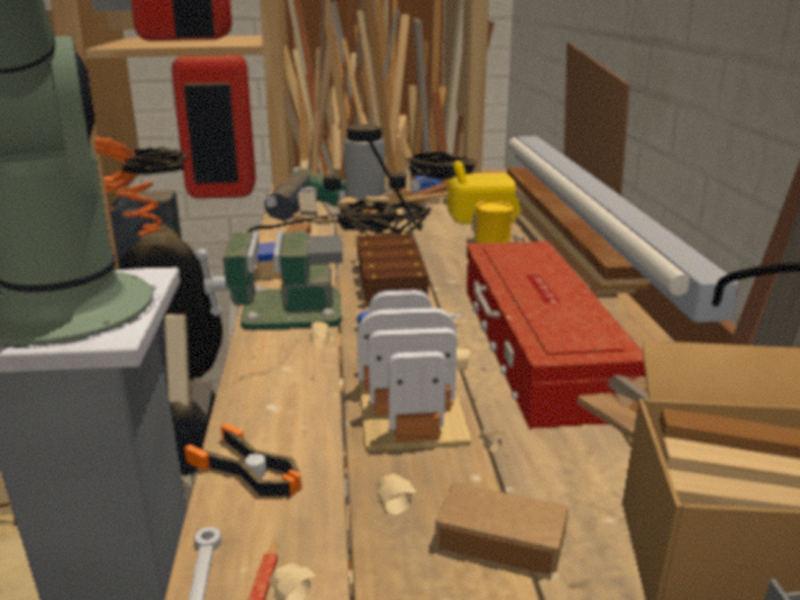

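```bash
python3 - <<'E'
from workcell import grab_frame
import cv2,numpy as np
f=grab_frame("top"); cv2.imwrite("pics/raw_top.png",f)
def crop(x,y,w,h,k,n):
    c=cv2.resize(f[y:y+h,x:x+w],None,fx=k,fy=k,interpolation=cv2.INTER_CUBIC)
    for i in range(0,w,10): cv2.putText(c,str(x+i),(i*k,8),0,.3,(255,255,255));cv2.line(c,(i*k,10),(i*k,14),(255,255,255))
    for i in range(0,h,10): cv2.putText(c,str(y+i),(0,i*k+4),0,.3,(255,255,255))
    cv2.imwrite(n,c)
crop(106,160,120,70,6,"pics/rack.png"); crop(294,158,120,74,6,"pics/feet.png")
E
```

```text
(no output)
```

View pics/rack.png

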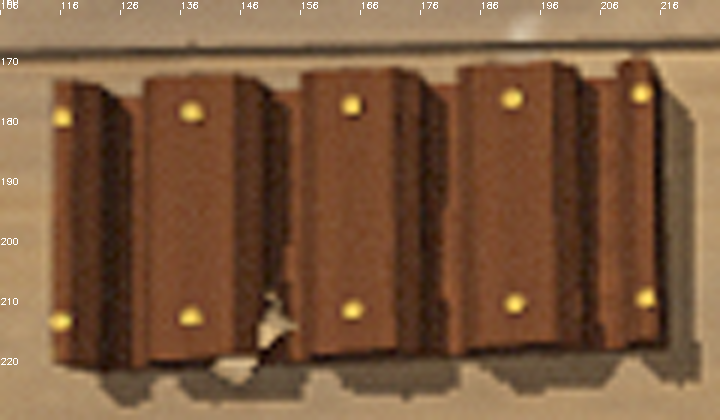

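View pics/feet.png

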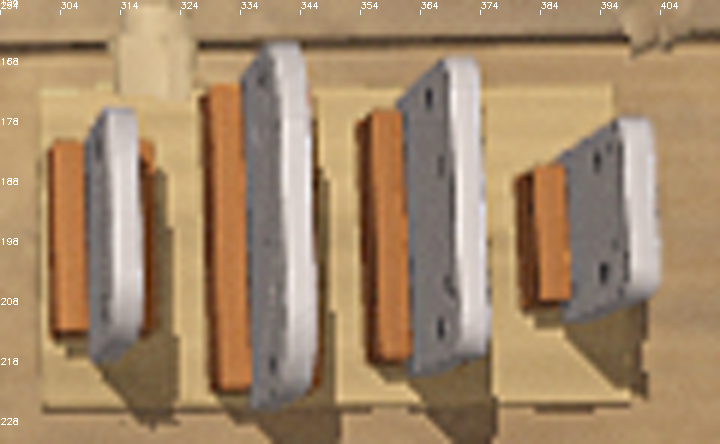

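```bash
cat > h.py <<'E'
import numpy as np,cv2
from workcell import monitor, grab_frame, camera_model, bot
from scipy.optimize import least_squares
from scipy.spatial.transform import Rotation as Ro
def cam(n):
    m=camera_model(n)
    if n=="wrist":
        s=monitor.observe();T=np.eye(4);T[:3,:3]=Ro.from_euler('xyz',s["tool_rot"]).as_matrix();T[:3,3]=s["position"]
        W=np.linalg.inv(T@m["T_tool_cam"]);m["R"],m["t"]=W[:3,:3],W[:3,3]
    return m
def proj(m,X):
    p=np.atleast_2d(X)@m["R"].T+m["t"];s=p[:,:2]/p[:,2:]
    s=s*(1+m["k1"]*(s**2).sum(1,keepdims=True))
    return s*192/np.tan(np.radians(m["vfov"]/2))+[m["cx"],m["cy"]]
def body(p,X):
    c,s=np.cos(p[2]),np.sin(p[2]);X=np.atleast_2d(X)
    return np.c_[p[0]+c*X[:,0]-s*X[:,1],p[1]+s*X[:,0]+c*X[:,1],X[:,2]]
def fit(m,X,uv,p0):
    w=~np.isnan(uv)
    r=least_squares(lambda p:(proj(m,body(p,X))-uv)[w],p0,loss='soft_l1')
    return r.x,(proj(m,body(r.x,X))-uv)
E
python3 - <<'E'
from h import *
m=camera_model("top")
uv=np.array([[147,75],[233,75],[147,360],[238,357],[303,70],[391,68],[305,357],[395,352],[459,65],[553,62],[464,354],[556,345],[54,80],[55,360],[652,60],[660,345]])/6+[105.58,159.58]
X=[]
for a,b in((70,42),(14,-14),(-42,-70)): X+=[[50,a,46],[50,b,46],[-50,a,46],[-50,b,46]]
X+=[[50,105,46],[-50,105,46],[50,-105,46],[-50,-105,46]]
p,r=fit(m,np.array(X)/1e3,uv,[.6,.3,0]);print("rack",p.round(4));print(r.round(1).tolist())
uv=np.array([[52,141],[52,333],[210,86],[212,391],[370,110],[375,362],[535,166],[540,303]])/6+[293.58,157.58]
X=[]
for y,l in((84,68),(28,108),(-28,88),(-84,48)): X+=[[l/2,y+18,38],[-l/2,y+18,38]]
p,r=fit(m,np.array(X)/1e3,uv,[.6,-.3,0]);print("feet",p.round(4));print(r.round(1).tolist())
print((proj(m,body(p,np.array([[0,y+t,105] for y in(84,28,-28,-84) for t in(5,-5)])/1e3))-[293.58,157.58])*6)
E
```

```text
rack [0.5211 0.0618 0.0183]
[[0.8, 0.2], [-0.2, -0.2], [0.3, 0.1], [-1.4, 0.1], [1.4, 0.1], [0.0, 0.0], [1.0, -0.3], [-0.5, 0.0], [2.0, 0.1], [-0.4, 0.1], [1.5, -0.8], [-0.3, 0.3], [-0.4, -0.1], [-1.3, 0.7], [-0.3, -0.1], [-0.8, -0.3]]
feet [ 0.5112 -0.329  -0.0161]
[[-0.2, -0.2], [0.2, -0.1], [-0.2, -0.4], [0.7, -0.1], [-0.1, 0.3], [0.5, -0.1], [-0.4, 0.3], [-0.3, 0.2]]
[[108.5353227  207.91544602]
 [139.21706569 207.91639693]
 [280.58212698 207.92608538]
 [311.36785568 207.92934846]
 [453.26293619 207.94969184]
 [484.17516367 207.95527532]
 [626.70430893 207.98631161]
 [657.76575962 207.99422378]]
```

Emit:
move_arm(moves=[[40, 40, 0, -0.03], [80, 80, 0, -0.06], [120, 120, 0, -0.09], [160, 160, 0, -0.12], [200, 200, 0, -0.15], [240, 240, 0, -0.18], [285, 280, 0, -0.2], [330, 320, 0, -0.22], [371, 350, 0, -0.244], [371, 364, 0, -0.244], [371, 364, 0, -0.244], [371, 364, 0, -0.244]], gripper=0.65, newtons=60)

```text
clock: 1.65
position: [0.5112, -0.2462, 0.2454]
tool_rot: [3.141, 0.0, -0.018]
force: [0.0, -0.4, 0.2]
grip_width: 0.0556
finger_force: 0.0
```

```bash
python3 - <<'E'
from h import *
m=cam("wrist");s=monitor.observe();print(s["position"],s["tool_rot"],s["grip_width"])
f=grab_frame("wrist")
f=cv2.resize(f,(768,576),interpolation=cv2.INTER_CUBIC)
p=[.5112,-.329,-.0161]
for y,L in((84,80),(28,120),(-28,100),(-84,60)):
    for X in ([[a*L/2,y+b*5,105] for a,b in((1,1),(1,-1),(-1,-1),(-1,1))],[[a*(L-12)/2,y+b*18,38] for a,b in((1,1),(1,-1),(-1,-1),(-1,1))]):
        q=((proj(m,body(p,np.array(X)/1e3))+.5)*1.5-.5); cv2.polylines(f,[q.round().astype(int)],True,(0,255,0))
cv2.imwrite("pics/w1.png",f)
E
```

```text
[ 0.51123984 -0.24620262  0.24536678] [ 3.14105946e+00  2.76777492e-04 -1.79434624e-02] 0.05560031202328115
```

View pics/w1.png

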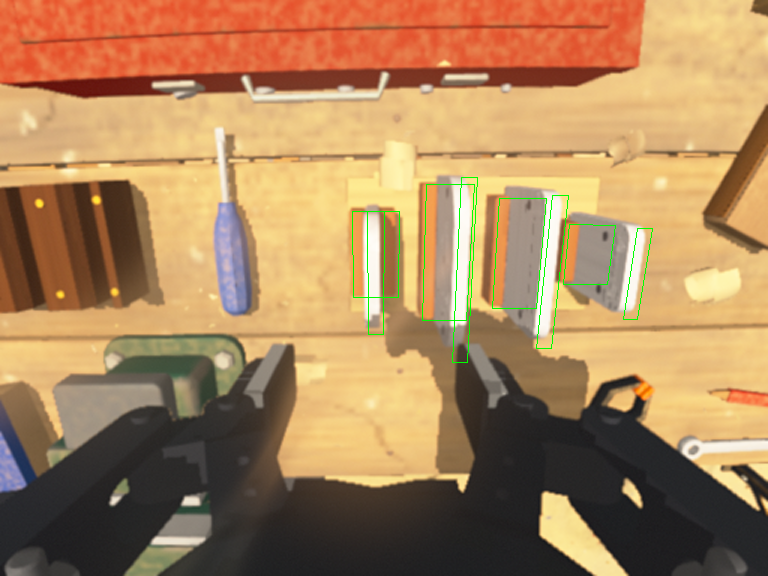

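Emit:
move_arm(moves=[[1, 1, -40, 0], [1, 1, -80, 0], [1, 1, -115, 0], [1, 1, -140, 0], [1, 1, -155, 0], [1, 1, -165, 0], [1, 1, -172, 0], [1, 1, -172, 0], [1, 1, -172, 0]])

```text
clock: 2.82
position: [0.5134, -0.244, 0.0738]
tool_rot: [3.141, -0.001, -0.016]
force: [-0.4, 0.1, -0.3]
grip_width: 0.0555
finger_force: 0.0
```

Emit:
move_arm(moves=[[0, 0, 0, 0], [0, 0, 0, 0], [0, 0, 0, 0], [0, 0, 0, 0], [0, 0, 0, 0], [0, 0, 0, 0], [0, 0, 0, 0], [0, 0, 0, 0]], gripper=0, newtons=60)

```text
clock: 3.82
position: [0.5132, -0.2439, 0.0736]
tool_rot: [3.141, -0.0, -0.016]
force: [-1.2, -0.4, 5.4]
grip_width: 0.0092
finger_force: 58.8
```

Emit:
move_arm(moves=[[0, 0, 5, 0], [0, 0, 15, 0], [0, 0, 35, 0], [0, 0, 65, 0], [0, 0, 100, 0], [0, 0, 125, 0], [0, 0, 125, 0], [0, 0, 125, 0]])

```text
clock: 4.82
position: [0.5128, -0.2437, 0.1979]
tool_rot: [-3.141, 0.001, -0.016]
force: [-0.6, -0.9, -1.3]
grip_width: 0.0093
finger_force: 58.4
```

Emit:
move_arm(moves=[[2, 35, 0, 0.01], [4, 80, 0, 0.02], [6, 125, 0, 0.03], [8, 170, 0, 0.034], [10, 205, 0, 0.034], [10, 222, 0, 0.034], [10, 222, 0, 0.034], [10, 222, 0, 0.034], [10, 222, 0, 0.034]])

```text
clock: 5.95
position: [0.523, -0.0231, 0.1982]
tool_rot: [3.141, 0.0, 0.016]
force: [0.6, -0.2, -1.1]
grip_width: 0.0091
finger_force: 58.6
```

```bash
cat > rk.py <<'E'
from h import *
import sys
m=cam("wrist");s=monitor.observe();print(s["position"],s["tool_rot"],s["grip_width"])
f=grab_frame("wrist")
f=cv2.resize(f,(768,576),interpolation=cv2.INTER_CUBIC)
p=[float(v) for v in sys.argv[2:5]]
for a,b in((105,98),(70,42),(14,-14),(-42,-70),(-98,-105)):
    X=[[50,a,46],[50,b,46],[-50,b,46],[-50,a,46]]
    q=((proj(m,body(p,np.array(X)/1e3))+.5)*1.5-.5); cv2.polylines(f,[q.round().astype(int)],True,(0,255,0))
cv2.imwrite(sys.argv[1],f)
E
python3 rk.py pics/w2.png .5211 .0618 .0183
```

```text
[ 0.52304495 -0.02307464  0.1981724 ] [3.14127246e+00 2.11737248e-04 1.60718634e-02] 0.009127116028942615
```

View pics/w2.png

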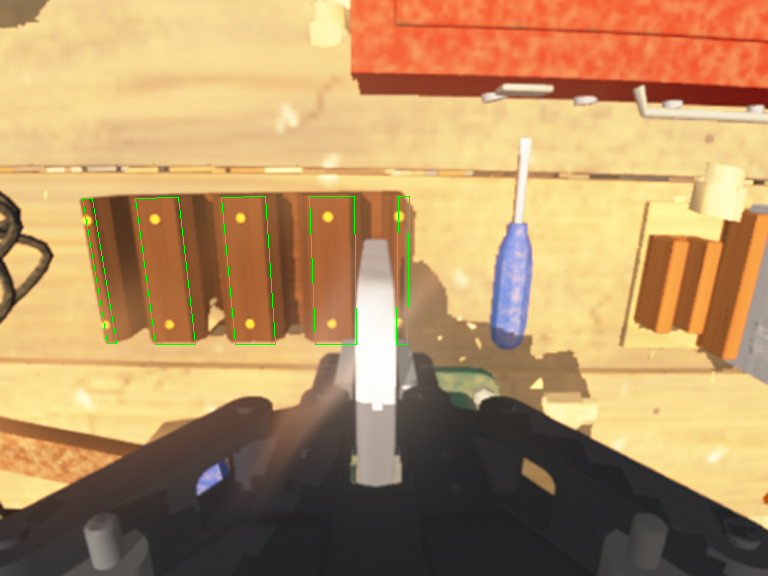

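Emit:
move_arm(moves=[[1, 1, -30, 0], [1, 1, -60, 0], [1, 1, -80, 0], [1, 1, -90, 0], [1, 1, -96, 0], [1, 1, -102, 0], [1, 1, -107, 0], [1, 1, -112, 0], [1, 1, -116, 0], [1, 1, -119, 0], [1, 1, -119, 0]])

```text
clock: 7.38
position: [0.524, -0.0209, 0.0791]
tool_rot: [-3.142, 0.0, 0.018]
force: [0.5, -0.2, -0.5]
grip_width: 0.0094
finger_force: 58.6
```

Nearly no lateral force: well centred. Seat it in small steps.

Emit:
move_arm(moves=[[0, 0, -2, 0], [0, 0, -4, 0], [0, 0, -5, 0], [0, 0, -5, 0]])

```text
clock: 7.88
position: [0.5241, -0.0208, 0.0742]
tool_rot: [-3.142, 0.0, 0.018]
force: [0.2, 0.5, -1.7]
grip_width: 0.009
finger_force: 58.6
```

Emit:
move_arm(moves=[[0, 0, -1, 0], [0, 0, -2, 0], [0, 0, -3, 0], [0, 0, -3, 0]])

```text
clock: 8.38
position: [0.5241, -0.0209, 0.0712]
tool_rot: [-3.142, 0.0, 0.018]
force: [-0.4, 0.6, -0.3]
grip_width: 0.0095
finger_force: 58.6
```

Emit:
move_arm(moves=[[0, 0, -1, 0], [0, 0, -2, 0], [0, 0, -2, 0]])

```text
clock: 8.75
position: [0.5243, -0.0208, 0.0705]
tool_rot: [3.141, -0.001, 0.018]
force: [-9.0, 0.5, 28.7]
grip_width: 0.009
finger_force: 63.3
```

Emit:
move_arm(moves=[[0, 0, 1, 0], [0, 0, 1, 0], [0, 0, 1, 0], [0, 0, 1, 0], [0, 0, 1, 0]], gripper=0.65)

```text
clock: 9.38
position: [0.5241, -0.0208, 0.0702]
tool_rot: [-3.142, 0.0, 0.018]
force: [0.3, -0.6, 0.1]
grip_width: 0.0552
finger_force: 0.0
```

Emit:
move_arm(moves=[[0, 0, 20, 0], [0, 0, 60, 0], [0, 0, 100, 0], [0, 0, 135, 0], [0, 0, 135, 0]])

```text
clock: 10.0
position: [0.5252, -0.0209, 0.2076]
tool_rot: [3.142, -0.004, 0.017]
force: [-0.7, 0.0, 0.4]
grip_width: 0.0554
finger_force: 0.0
```

```bash
sed -i 's/^cv2.imwrite.*/P=eval(sys.argv[5]) if len(sys.argv)>5 else []\nfor y,L in P:\n    X=[[a*L\/2,y+b*5,102] for a,b in((1,1),(1,-1),(-1,-1),(-1,1))]\n    q=((proj(m,body(p,np.array(X)\/1e3))+.5)*1.5-.5); cv2.polylines(f,[q.round().astype(int)],True,(255,0,0))\n&/' rk.py
python3 rk.py pics/w3.png .5221 .0618 .0183 '[(-84,80)]'
```

```text
[ 0.52524055 -0.02092153  0.20760168] [ 3.14153377 -0.00417776  0.01745345] 0.05537405638877718
```

View pics/w3.png

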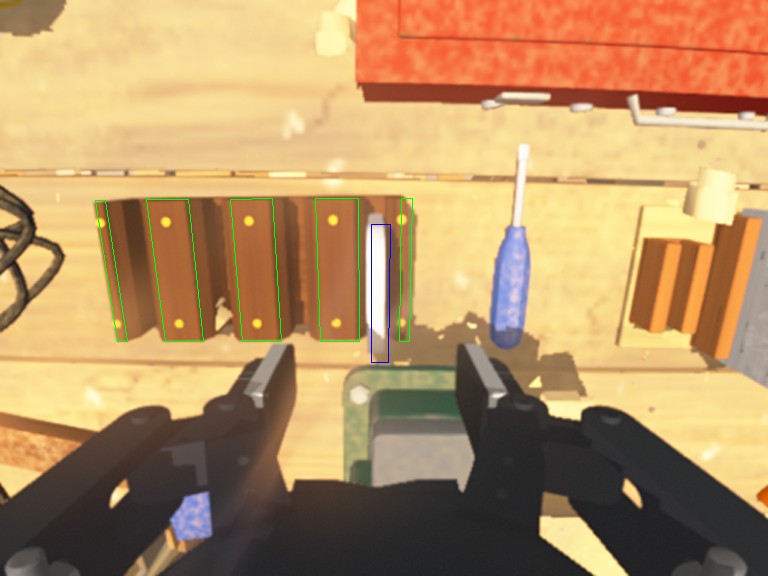

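```bash
python3 - <<'E'
from h import *
m=cam("wrist");p=[.5221,.0618,.0183]
# outline ends of plate b in rack coords: at x=+-40 z=80; +-18 z=102; arc mid
X=[[sx*(18+22*np.cos(a)),-84,80+22*np.sin(a)] for sx in(1,-1) for a in np.radians([0,30,60,90])]
print((proj(m,body(p,np.array(X)/1e3))+.5)*1.5-.5)
f=cv2.imread("pics/w3.png")
c=cv2.resize(f[180:390,300:460],None,fx=3.5,fy=2.8,interpolation=cv2.INTER_CUBIC);cv2.imwrite("pics/c3.png",c)
E
```

```text
[[379.91198892 217.6270954 ]
 [380.09968187 225.05033533]
 [380.21432051 241.73075715]
 [380.21214313 262.72265689]
 [379.54028157 346.32431973]
 [379.7252894  348.91208862]
 [379.90193303 341.49977329]
 [380.01349696 325.30475074]]
```

View pics/c3.png

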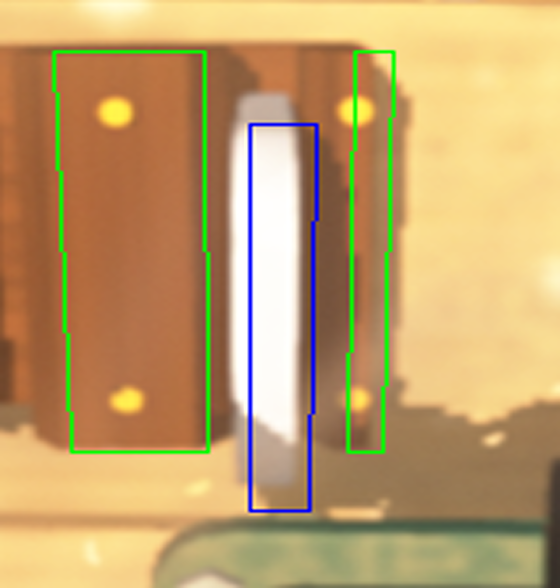

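Emit:
move_arm(moves=[[-2, -45, 0, -0.01], [-4, -100, 0, -0.02], [-6, -155, 0, -0.034], [-8, -210, 0, -0.034], [-11, -255, 0, -0.034], [-11, -279.5, 0, -0.034], [-11, -279.5, -10, -0.034], [-11, -279.5, -50, -0.034], [-11, -279.5, -90, -0.034], [-11, -279.5, -115, -0.034], [-11, -279.5, -132, -0.034], [-11, -279.5, -132, -0.034]])

```text
clock: 11.55
position: [0.513, -0.2997, 0.0723]
tool_rot: [-3.141, 0.001, -0.016]
force: [-1.1, -0.0, -0.3]
grip_width: 0.0557
finger_force: 0.0
```

Emit:
move_arm(moves=[[0, 0, 0, 0], [0, 0, 0, 0], [0, 0, 0, 0], [0, 0, 0, 0], [0, 0, 0, 0], [0, 0, 0, 0], [0, 0, 0, 0], [0, 0, 0, 0]], gripper=0)

```text
clock: 12.55
position: [0.5133, -0.3003, 0.0735]
tool_rot: [-3.142, -0.0, -0.016]
force: [0.2, 1.7, 5.4]
grip_width: 0.0093
finger_force: 59.6
```

Emit:
move_arm(moves=[[0, 0, 5, 0], [0, 0, 15, 0], [0, 0, 35, 0], [0, 0, 65, 0], [0, 0, 100, 0], [0, 0, 125, 0], [0, 0, 125, 0], [0, 0, 125, 0]])

```text
clock: 13.55
position: [0.5126, -0.3002, 0.1975]
tool_rot: [-3.141, 0.001, -0.016]
force: [-0.0, 0.4, -3.9]
grip_width: 0.0092
finger_force: 58.6
```

Emit:
move_arm(moves=[[2, 35, 0, 0.01], [4, 80, 0, 0.02], [6, 130, 0, 0.03], [8, 180, 0, 0.034], [10, 230, 0, 0.034], [10, 275, 0, 0.034], [10, 310, 0, 0.034], [10, 330, 0, 0.034], [10, 335.3, 0, 0.034], [10, 335.3, 0, 0.034], [10, 335.3, 0, 0.034]])

```text
clock: 14.92
position: [0.523, 0.0338, 0.198]
tool_rot: [3.141, 0.0, 0.016]
force: [0.8, 0.6, -3.3]
grip_width: 0.0092
finger_force: 58.9
```

Emit:
move_arm(moves=[[0, 0, -30, 0], [0, 0, -60, 0], [0, 0, -80, 0], [0, 0, -90, 0], [0, 0, -96, 0], [0, 0, -102, 0], [0, 0, -107, 0], [0, 0, -112, 0], [0, 0, -116, 0], [0, 0, -120, 0], [0, 0, -120, 0]])

```text
clock: 16.3
position: [0.523, 0.035, 0.078]
tool_rot: [-3.142, 0.0, 0.018]
force: [-0.0, -0.3, -3.6]
grip_width: 0.0095
finger_force: 59.0
```

Emit:
move_arm(moves=[[0, 0, -2, 0], [0, 0, -4, 0], [0, 0, -6, 0], [0, 0, -6, 0]])

```text
clock: 16.8
position: [0.523, 0.0349, 0.0721]
tool_rot: [3.142, 0.0, 0.018]
force: [0.0, 0.3, -3.9]
grip_width: 0.0093
finger_force: 59.0
```

Emit:
move_arm(moves=[[0, 0, -1, 0], [0, 0, -2, 0], [0, 0, -2.5, 0], [0, 0, -2.5, 0]])

```text
clock: 17.3
position: [0.5232, 0.035, 0.0704]
tool_rot: [3.142, -0.0, 0.018]
force: [-5.2, -0.9, 13.7]
grip_width: 0.0092
finger_force: 61.7
```

Emit:
move_arm(moves=[[0, 0, 1, 0], [0, 0, 1, 0], [0, 0, 1, 0], [0, 0, 1, 0], [0, 0, 1, 0], [0, 0, 20, 0], [0, 0, 60, 0], [0, 0, 100, 0], [0, 0, 136, 0], [0, 0, 136, 0]], gripper=0.65)

```text
clock: 18.55
position: [0.5243, 0.035, 0.2082]
tool_rot: [-3.141, -0.004, 0.017]
force: [-0.7, 0.2, -1.1]
grip_width: 0.0553
finger_force: 0.0
```

Emit:
move_arm(moves=[[-2, -45, 0, -0.01], [-4, -100, 0, -0.02], [-6, -155, 0, -0.034], [-8, -210, 0, -0.034], [-11.5, -265, 0, -0.034], [-11.5, -320, 0, -0.034], [-11.5, -365, 0, -0.034], [-11.5, -391.2, 0, -0.034], [-11.5, -391.2, 0, -0.034]])

```text
clock: 19.68
position: [0.5105, -0.3582, 0.2044]
tool_rot: [-3.142, 0.002, -0.019]
force: [0.1, -0.1, -0.2]
grip_width: 0.0555
finger_force: 0.0
```

Emit:
move_arm(moves=[[0, 0, -40, 0], [0, 0, -85, 0], [0, 0, -115, 0], [0, 0, -132.5, 0], [0, 0, -132.5, 0], [0, 0, -132.5, 0]])

```text
clock: 20.42
position: [0.5119, -0.3559, 0.0735]
tool_rot: [3.142, -0.0, -0.016]
force: [0.5, -0.3, -0.2]
grip_width: 0.0554
finger_force: 0.0
```

Emit:
move_arm(moves=[[0, 0, 0, 0], [0, 0, 0, 0], [0, 0, 0, 0], [0, 0, 0, 0], [0, 0, 0, 0], [0, 0, 0, 0], [0, 0, 0, 0], [0, 0, 0, 0]], gripper=0)

```text
clock: 21.42
position: [0.5118, -0.3562, 0.0735]
tool_rot: [3.142, -0.0, -0.016]
force: [-0.5, 0.7, 5.2]
grip_width: 0.0095
finger_force: 59.4
```

Emit:
move_arm(moves=[[0, 0, 5, 0], [0, 0, 15, 0], [0, 0, 35, 0], [0, 0, 65, 0], [0, 0, 100, 0], [0, 0, 125, 0], [0, 0, 125, 0], [0, 0, 125, 0]])

```text
clock: 22.42
position: [0.5113, -0.3561, 0.1981]
tool_rot: [-3.141, 0.0, -0.016]
force: [-0.4, 0.6, -3.0]
grip_width: 0.0094
finger_force: 58.5
```

Emit:
move_arm(moves=[[2, 35, 0, 0.01], [4, 80, 0, 0.02], [6, 130, 0, 0.03], [8, 180, 0, 0.034], [10, 230, 0, 0.034], [10, 280, 0, 0.034], [10.5, 330, 0, 0.034], [10.5, 380, 0, 0.034], [10.5, 420, 0, 0.034], [10.5, 440, 0, 0.034], [10.5, 447, 0, 0.034], [10.5, 447, 0, 0.034]])

```text
clock: 23.92
position: [0.5219, 0.0903, 0.1978]
tool_rot: [3.141, 0.001, 0.018]
force: [0.2, -0.3, -3.3]
grip_width: 0.0095
finger_force: 58.7
```

```bash
python3 rk.py pics/w4.png .5221 .0630 .0183
```

```text
[0.52188806 0.09028498 0.19781209] [3.14123074e+00 9.16706590e-04 1.76835072e-02] 0.009514947822261472
```

View pics/w4.png

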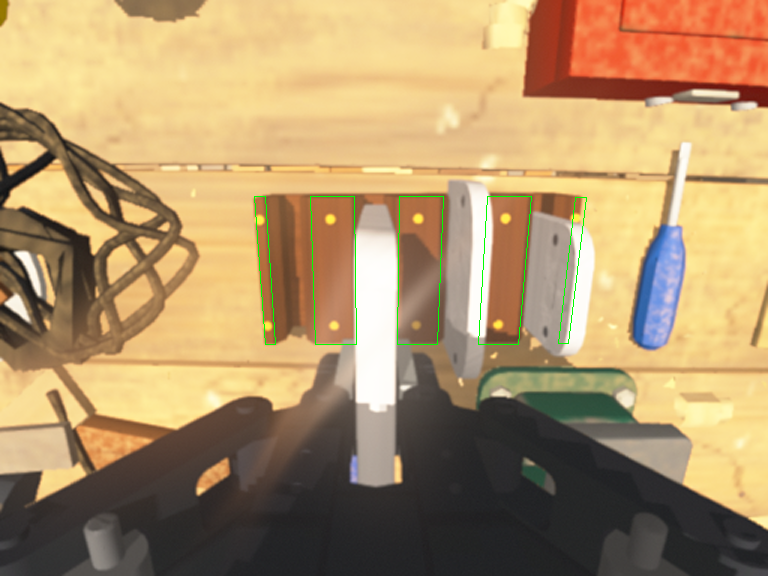

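Emit:
move_arm(moves=[[0, 0, -30, 0], [0, 0, -60, 0], [0, 0, -80, 0], [0, 0, -90, 0], [0, 0, -96, 0], [0, 0, -102, 0], [0, 0, -107, 0], [0, 0, -112, 0], [0, 0, -116, 0], [0, 0, -120, 0], [0, 0, -120, 0]])

```text
clock: 25.35
position: [0.522, 0.0907, 0.078]
tool_rot: [3.142, 0.0, 0.018]
force: [0.1, 0.0, -1.6]
grip_width: 0.0093
finger_force: 58.9
```

Emit:
move_arm(moves=[[0, 0, -2, 0], [0, 0, -4, 0], [0, 0, -6, 0], [0, 0, -6, 0]])

```text
clock: 25.85
position: [0.522, 0.0907, 0.0721]
tool_rot: [3.142, 0.0, 0.018]
force: [-0.4, -0.3, -2.8]
grip_width: 0.0093
finger_force: 58.9
```

Emit:
move_arm(moves=[[0, 0, -1, 0], [0, 0, -2, 0], [0, 0, -2.5, 0], [0, 0, -2.5, 0]])

```text
clock: 26.35
position: [0.5222, 0.0908, 0.0705]
tool_rot: [3.142, -0.0, 0.018]
force: [-5.6, -1.1, 15.4]
grip_width: 0.0095
finger_force: 61.7
```

Emit:
move_arm(moves=[[0, 0, 1, 0], [0, 0, 1, 0], [0, 0, 1, 0], [0, 0, 1, 0], [0, 0, 1, 0], [0, 0, 20, 0], [0, 0, 60, 0], [0, 0, 100, 0], [0, 0, 136, 0], [0, 0, 136, 0]], gripper=0.65)

```text
clock: 27.6
position: [0.5232, 0.0909, 0.2082]
tool_rot: [-3.141, -0.004, 0.017]
force: [0.3, -0.6, -0.7]
grip_width: 0.0557
finger_force: 0.0
```

Emit:
move_arm(moves=[[-2, -45, 0, -0.01], [-4, -100, 0, -0.02], [-6, -155, 0, -0.034], [-8, -210, 0, -0.034], [-11, -265, 0, -0.034], [-11, -320, 0, -0.034], [-11, -375, 0, -0.034], [-11, -430, 0, -0.034], [-11, -475, 0, -0.034], [-11, -503, 0, -0.034], [-11, -503, 0, -0.034]])

```text
clock: 28.98
position: [0.5099, -0.4142, 0.2042]
tool_rot: [-3.141, 0.002, -0.019]
force: [0.4, 0.2, -0.5]
grip_width: 0.0556
finger_force: 0.0
```

Emit:
move_arm(moves=[[0, 0, -40, 0], [0, 0, -85, 0], [0, 0, -115, 0], [0, 0, -132.5, 0], [0, 0, -132.5, 0], [0, 0, -132.5, 0]])

```text
clock: 29.72
position: [0.5117, -0.4125, 0.0744]
tool_rot: [3.141, -0.001, -0.016]
force: [-0.3, 0.0, 0.6]
grip_width: 0.0551
finger_force: 0.0
```

Emit:
move_arm(moves=[[0, 0, 0, 0], [0, 0, 0, 0], [0, 0, 0, 0], [0, 0, 0, 0], [0, 0, 0, 0], [0, 0, 0, 0], [0, 0, 0, 0], [0, 0, 0, 0]], gripper=0)

```text
clock: 30.72
position: [0.5112, -0.4126, 0.0738]
tool_rot: [3.141, -0.001, -0.016]
force: [-1.8, 1.1, 6.5]
grip_width: 0.0093
finger_force: 58.9
```

Emit:
move_arm(moves=[[0, 0, 5, 0], [0, 0, 15, 0], [0, 0, 35, 0], [0, 0, 65, 0], [0, 0, 100, 0], [0, 0, 125, 0], [0, 0, 125, 0], [0, 0, 125, 0]])

```text
clock: 31.72
position: [0.5108, -0.4121, 0.1982]
tool_rot: [-3.141, 0.0, -0.016]
force: [-0.5, 0.0, -1.5]
grip_width: 0.0093
finger_force: 58.5
```

Emit:
move_arm(moves=[[2, 35, 0, 0.01], [4, 85, 0, 0.02], [6, 140, 0, 0.03], [8, 195, 0, 0.034], [10, 250, 0, 0.034], [10, 305, 0, 0.034], [10, 360, 0, 0.034], [10, 415, 0, 0.034], [10, 470, 0, 0.034], [10, 520, 0, 0.034], [10, 550, 0, 0.034], [10, 559, 0, 0.034]])

```text
clock: 33.22
position: [0.5204, 0.1486, 0.1975]
tool_rot: [-3.141, 0.001, 0.02]
force: [-0.2, -0.4, -2.5]
grip_width: 0.009
finger_force: 58.6
```

Emit:
move_arm(moves=[[0, 0, 0, 0], [0, 0, -30, 0], [0, 0, -60, 0], [0, 0, -80, 0], [0, 0, -90, 0], [0, 0, -96, 0], [0, 0, -102, 0], [0, 0, -107, 0], [0, 0, -112, 0], [0, 0, -116, 0], [0, 0, -120, 0], [0, 0, -120, 0]])

```text
clock: 34.72
position: [0.521, 0.1467, 0.078]
tool_rot: [3.141, 0.0, 0.018]
force: [0.3, 0.3, -2.6]
grip_width: 0.0093
finger_force: 58.7
```

Emit:
move_arm(moves=[[0, 0, -2, 0], [0, 0, -4, 0], [0, 0, -6, 0], [0, 0, -6, 0]])

```text
clock: 35.22
position: [0.521, 0.1467, 0.0722]
tool_rot: [3.142, 0.0, 0.018]
force: [-0.0, -0.1, -1.4]
grip_width: 0.0091
finger_force: 58.7
```

Emit:
move_arm(moves=[[0, 0, -1, 0], [0, 0, -2, 0], [0, 0, -2.5, 0], [0, 0, -2.5, 0]])

```text
clock: 35.72
position: [0.5212, 0.1468, 0.0708]
tool_rot: [-3.142, -0.001, 0.018]
force: [-6.3, -0.3, 20.8]
grip_width: 0.0094
finger_force: 62.3
```

Release, withdraw, and look from above and the side.

Emit:
move_arm(moves=[[0, 0, 1, 0], [0, 0, 1, 0], [0, 0, 1, 0], [0, 0, 1, 0], [0, 0, 1, 0], [0, 0, 20, 0], [0, 0, 60, 0], [0, 0, 100, 0], [0, 0, 140, 0], [0, 0, 180, 0]], gripper=0.65)

```text
clock: 36.98
position: [0.5209, 0.1467, 0.2512]
tool_rot: [-3.142, -0.0, 0.018]
force: [0.3, -0.1, -0.7]
grip_width: 0.0556
finger_force: 0.0
```

Emit:
move_arm(moves=[[0, -50, 0, 0], [0, -100, 0, 0], [0, -150, 0, 0], [0, -200, 0, 0], [0, -250, 0, 0], [0, -300, 0, 0], [0, -350, 0, 0], [0, -390, 0, 0], [0, -400, 0, 0], [0, -400, 0, 0]])

```text
clock: 38.22
position: [0.521, -0.2531, 0.2496]
tool_rot: [-3.141, 0.0, 0.017]
force: [-0.1, 0.7, 0.2]
grip_width: 0.0558
finger_force: 0.0
```

```bash
python3 - <<'E'
from h import *
P=[.5221,.0630,.0183]; m=cam("top"); f=grab_frame("top"); g=grab_frame("side")
k=5;x,y=106,155;c=cv2.resize(f[y:y+75,x:x+130],None,fx=k,fy=k,interpolation=cv2.INTER_CUBIC)
for Y,L,r in((-84,80,22),(-28,120,30),(28,100,12),(84,60,10)):
    o=[[s*(L/2-r+r*np.cos(a)),Y+b*5,102-r+r*np.sin(a)] for b in (1,-1) for s in(1,-1) for a in np.radians([0,45,90])]
    X=np.array([o[i] for i in(0,1,2,5,4,3,9,10,11,8,7,6)])/1e3
    q=(proj(m,body(P,X))-[x,y]+.5)*k-.5;cv2.polylines(c,[q.round().astype(int)],True,(0,255,0))
d=cv2.resize(g[140:230,190:320],None,fx=k,fy=k,interpolation=cv2.INTER_CUBIC)
cv2.imwrite("pics/top9.png",c);cv2.imwrite("pics/side9.png",d)
E
```

```text
(no output)
```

View pics/top9.png

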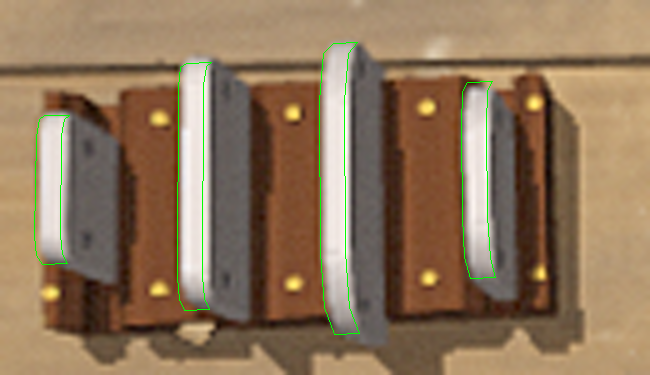

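View pics/side9.png

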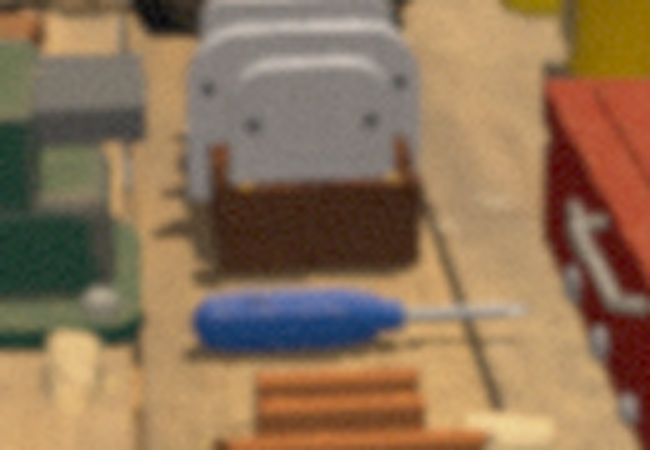

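The plates match their predicted seated outlines in the top view within about 1 mm. They are upright and in the right order: 60, 100, 120, 80 mm from left to right.

```bash
python3 -c "from workcell import bot; print(bot.job_done())"
```

```text
the job is handed in; nothing more can be done
None
```

All four templates are in the rack in reverse order, upright and centred, each pushed down until it met the slot bottom; the job was handed in at about 38 s of the 120 s limit.

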